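# Find the rocking condiment lid and press it home

## Robot

A 6-joint arm with a two-finger parallel gripper is mounted at the origin on the work surface. World frame = base frame: x ahead of the robot, y to its left, z up, the work surface at z = 0. Lengths are in m, angles in rad, forces in N, time in s.
With the tool pointing down it reaches from about 0.35 to 0.775 m from the base axis. Payload 7.3 kg.
Tool frame: the origin (TCP) lies midway between the tips of the shut fingers; the grasp point (between the pads) lies 19 mm behind it; z points along the fingers, y is the line along which they close (so a half turn about z gives the same grasp; the last joint's range is limited). The gripper opens to 92 mm and grips with 3 to 60 N. Pads are 19 mm wide; open, the fingers measure 130 mm over their backs; the gripper's body (75 mm by 190 mm) begins 47 mm behind the grasp point.
Start: joints at [-1.254, 0.342, 1.524, -0, 1.275, -0.146], TCP at [0.234, -0.47, 0.227] pointing down, gripper open.
Joint ranges: [-2.53, 2.53], [-0.77, 2.02], [0.04, 2.7], [-1, 4.14], [0.28, 2.66], [-3.11, 3.11]. Speed limits (rad/s): [2.57, 2.57, 3.14, 3.14, 3.14, 3.14].

## Interface

Orientations are given as a rotation vector (axis times angle).
In Python, from bench import state, read_camera, calibration, sign_off gives the robot as it stands.
- The arm moves only by the tool play_rows, never from a script. Its argument "rows" is a list of rows, each a list of 6 numbers: the shift along the tool's x, y, z in m, then the turn, a rotation vector about the tool's x, y, z in rad. A call has 1 to 20 rows; each row shifts and turns the commanded pose from where the row before left it, along the tool's axes as they then stand; what a row does not reach is not made up. A row lasts 1/10 s, in which the tool goes at most 50 mm and 8.59 degrees, less where a joint would pass 70% of its speed; a pose out of reach is approached as far as the arm can. A call is refused whole if a number of a shift passes 0.05 or a number of a turn 0.15, either way. A call with a gripper value outside its range is refused whole. "grip" is the opening, from 0 (shut) to 1 (fully open), set as the call begins (left out, the last holds). The fingers move at their own pace and stop on an object; "newtons" is the grip in N (left out, the last holds). Time passes only in rows, so rows that do not move let the fingers close. It gives the time, the measured TCP pose, the force, the opening and the grip force at its end, in the units of the state.
- state(): the state, without advancing time (a new reading comes with each control period).
- read_camera(name): name is "scene" or "top" or "wrist"; returns the picture (384x512x3 uint8, red, green, blue); there is no depth.
- calibration(name): a dict with "intrinsics" (3x3 intrinsics, pixels), "view" (4x4, takes a point from world to camera coordinates). Camera axes: x right, y down, z forward; pixel columns grow to the right and rows downward; lengths in m; the calibration is good to about 2 mm. The wrist camera is an equidistant fisheye: a pixel r from the principal point sees the ray r / f radians off the axis. A picture is of the moment at which its call begins: read the wrist's pose just before it. calibration takes no time and is no camera call; for the wrist camera it gives the pose at the moment of the call.
- sign_off(): hands the job in; it is judged then, once.
The state is a dict: "time_s": time; "qpos": joint angles; "qd": joint speeds; "joint_efforts": joint torques, N m; "eef_pos": TCP position; "ee_rot": TCP orientation; "ft_force": force on the tool from outside, world axes, zero at the start; "torque": the same for the moment, N m; "width": finger opening in m; "finger_force": force on a finger pad.
Only numpy, scipy, OpenCV 4.12 (cv2) and the standard library are available. Lean on these libraries where they do the work, as an engineer would, in place of code of your own. Each camera call takes 0.05 s, during which the arm holds its last target. There are 200 camera calls.

## Task

One of the four steel lids on the condiment block is not seated and rocks, though all four look alike: press down on the edges of the lids with closed fingers until you find the one that rocks under the press. Then press that lid down at its middle until it is fully home and level, and finish with the closed fingertips still holding it down at its middle. Only touch the lids: do not pick up or shift any of them, and leave the other things on the counter where they stand.

Things in the scene. Friction and masses are not known exactly. Their poses are not given: they have to be found in the camera images.
- block: Dark wooden condiment block, 120 mm (x) by 430 mm (y, the row of lids) by 45 mm tall, fixed, turned up to 0.4 rad; +y end to the robot's left. Four white ceramic pots, rims 80 mm across outside and 58 mm inside, are sunk in it and stand 18 to 26 mm out of its top; a lid lies on each. Origin: centre of its underside, on the counter.
- lid_1: Leftmost of four identical flat round steel lids, at block x = 0, y = +150 mm. A disc 80 mm across and 8 mm thick, no knob, a thin 6 mm skirt hiding the rim; under it a plug 54 mm across, 7 mm deep hangs in the pot's mouth. 100 g, loose. Origin: centre of the disc's underside (flat top 8 mm above it); z is its up axis. Any of the four may be the loose one; their start heights tell nothing.
- lid_2: Second lid from the left, same as lid_1, at block y = +50 mm. Pot heights differ a little, so the lids' origins start anywhere from 67 to 71 mm above the counter. A seated lid lies on its pot's rim (29 to 40 mm from the centre) and keeps still when pressed anywhere.
- lid_3: Third lid from the left, same as lid_1, at block y = -50 mm. The loose lid, whichever it is, balances 5 mm above its rim on a stiff seal 22 mm across at its centre. Pressed 30 mm out from the centre, 1 to 3 N tip it by 0.1 to 0.2 rad: the pressed side sinks 2 to 4 mm, the far edge rises. Let go, it falls back level.
- lid_4: Rightmost lid, same as lid_1, at block y = -150 mm. Pressed within 7 mm of its centre, the loose lid holds until about 10 N, then goes straight down 5 mm until it lies on its rim; it stays there and rocks no more. Its origin is then 63 to 65 mm above the counter, lower than the other lids.
- cup: Bystander: yellow plastic measuring cup, 72 mm across, 55 mm tall, with a flat handle reaching 104 mm out along its +y; stands in front of the block (robot's side). Origin: centre of its underside.
- salt: Bystander: small marble salt pot with a wooden lid, 54 mm across, 50 mm tall; stands in front of the block. Origin: centre of its underside.
- clip_jar: Bystander: empty glass jar with a spring-clip glass lid, 84 mm across, 102 mm tall; stands behind the block. Origin: centre of its underside.
- bowl: Bystander: small olive-wood bowl, 96 mm across, 40 mm tall; stands behind the block. Origin: centre of its underside.
- colander: Bystander: stainless colander, 224 mm across, 100 mm tall, two loop handles; stands to the left of the block. Origin: centre of its underside.
- mortar: Bystander: white ceramic mortar, 132 mm across, 85 mm tall, its pestle leaning out to 150 mm; stands to the right of the block. Origin: centre of its underside.
- spoon: Bystander: wooden spoon, 200 mm long, lying on the counter to the right of the block. Origin: centre of its underside, on the counter.
Not all that is in view belongs to the job. Leave any brown or yellow look-alike of the lid_4 alone. What is shaped like the lid_1 but green is not meant.

How it is judged:
By the outcome, as a careful person would: the job done as asked, in the order asked, and still so for the second after the job is handed in, while the arm keeps its last pose, push and grip.
It also fails if it takes over 48 s, if anything falls off the work surface, if the arm or the gripper's body presses on something with over 40 N, if the wrist force passes 120 N, or if a joint passes its speed limit or range.

## Working session

There is one attempt and no reset: what is moved stays moved. The work goes in short steps, Python scripts to look and compute and a tool call to move; the robot and the scene stay as the last step left them, time stands still between calls to the robot, and variables do not carry over. Pictures are saved under pics/ and viewed, at most 10 in all, crops included, and the job is handed in when it is done.

Besides the shell and the picture viewer there is one more tool, called after "Emit:" in YAML: its name, and indented under it one key for each argument. play_rows: Moves the arm, as the interface text tells. Its arguments: {"type":"object","properties":{"rows":{"type":"array"},"grip":{"type":"number"},"newtons":{"type":"number"}},"required":["rows"]}

```bash
mkdir -p pics
python3 - <<'E'
from bench import *
import cv2,numpy as np
for n in ["scene","top"]:
    im=read_camera(n); cv2.imwrite(f"pics/{n}0.png",im[:,:,::-1])
    c=calibration(n); print(n,np.round(c["intrinsics"],1).tolist(),np.round(c["view"],4).tolist())
s=state();print({k:np.round(v,3).tolist() for k,v in s.items()})
E
```

```text
scene [[359.7, 0.0, 260.4], [0.0, 359.7, 193.1], [0.0, 0.0, 1.0]] [[0.8804, 0.4741, -0.0054, -0.4759], [0.3058, -0.5764, -0.7578, -0.1059], [-0.3624, 0.6655, -0.6525, 1.237], [0.0, 0.0, 0.0, 1.0]]
top [[426.7, 0.0, 249.8], [0.0, 426.7, 195.7], [0.0, 0.0, 1.0]] [[0.0267, -0.9993, 0.0267, -0.0169], [-0.9951, -0.0291, -0.0949, 0.541], [0.0957, -0.0241, -0.9951, 1.4363], [0.0, 0.0, 0.0, 1.0]]
{'time_s': 0.1, 'qpos': [-1.254, 0.343, 1.525, -0.0, 1.275, -0.146], 'qd': [0.001, -0.002, -0.002, -0.002, -0.002, -0.002], 'joint_efforts': [0.002, -43.201, -24.469, 0.072, 0.053, -0.0], 'eef_pos': [0.234, -0.469, 0.226], 'ee_rot': [-3.057, -0.72, 0.0], 'ft_force': [0.595, -1.256, -0.469], 'torque': [-0.036, 0.004, 0.002], 'finger_force': 0.0, 'width': 0.092}
```

View pics/top0.png

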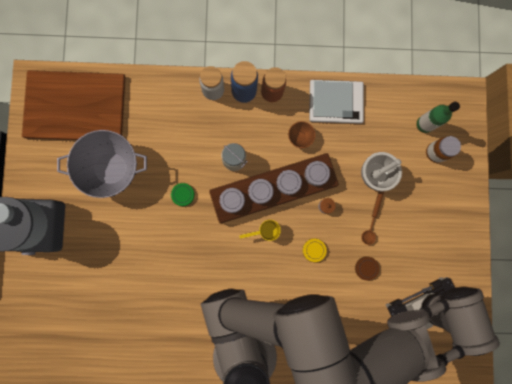

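View pics/scene0.png

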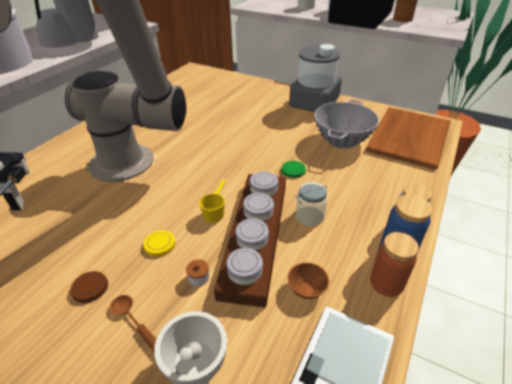

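The top view shows four steel lids on the dark block, at about (232,200), (261,190), (289,182) and (317,173). There are three look-alike discs lying on the counter: green (183,195), yellow (315,250) and brown (368,268). None of them is steel or on the block, so I'll leave them alone. Next I'll measure the lids and check them in one enlarged crop.

```bash
cat > h.py <<'E'
from bench import *
import cv2,numpy as np
def proj(n,P):
    c=calibration(n);V=np.array(c["view"]);K=np.array(c["intrinsics"])
    p=V[:3,:3]@np.array(P)+V[:3,3];p=K@p;return p[:2]/p[2]
def back(n,uv,z):
    c=calibration(n);V=np.array(c["view"]);K=np.array(c["intrinsics"])
    R=V[:3,:3];o=-R.T@V[:3,3];d=R.T@np.linalg.inv(K)@[uv[0],uv[1],1]
    return o+d*(z-o[2])/d[2]
E
python3 - <<'E'
from h import *
from scipy.optimize import least_squares
im=cv2.imread("pics/top0.png");sc=cv2.imread("pics/scene0.png")
def blobs(im,n,box):
    x0,y0,x1,y1=box
    hsv=cv2.cvtColor(im,cv2.COLOR_BGR2HSV)
    m=((hsv[...,1]<70)&(hsv[...,2]>105)).astype(np.uint8)
    k=np.zeros_like(m);k[y0:y1,x0:x1]=m[y0:y1,x0:x1]
    N,l,st,ce=cv2.connectedComponentsWithStats(k)
    for i in range(1,N):
        if st[i,4]>150: print(n,st[i].tolist(),np.round(ce[i],1),np.round(back(n,ce[i],.075),4))
blobs(im,"top",(210,153,340,222)); blobs(sc,"scene",(215,165,290,300))
a=back("top",(232,200),.075);b=back("top",(317,173),.075)
print(a,b)
cv2.imwrite("pics/crop.png",np.hstack([cv2.resize(im[140:230,200:350],None,fx=2.7,fy=2.7,interpolation=cv2.INTER_CUBIC)[:243],cv2.resize(sc[160:310,200:330],None,fx=1.62,fy=1.62,interpolation=cv2.INTER_CUBIC)[:243]]))
E
```

```text
top [222, 153, 21, 12, 202] [231.9 157.5] [0.6626 0.0627 0.075 ]
top [305, 161, 24, 24, 447] [316.8 172.4] [ 0.621  -0.2223  0.075 ]
top [277, 170, 24, 24, 449] [288.6 181.4] [ 0.588  -0.1282  0.075 ]
top [248, 179, 25, 24, 457] [260.  190.5] [ 0.5548 -0.0338  0.075 ]
top [220, 188, 24, 24, 466] [231.3 199.6] [0.5216 0.0604 0.075 ]
scene [226, 171, 52, 113, 2822] [252.3 228.2] [ 0.5847 -0.1236  0.075 ]
[0.52039671 0.05798848 0.075     ] [ 0.61915406 -0.22299674  0.075     ]
```

View pics/crop.png

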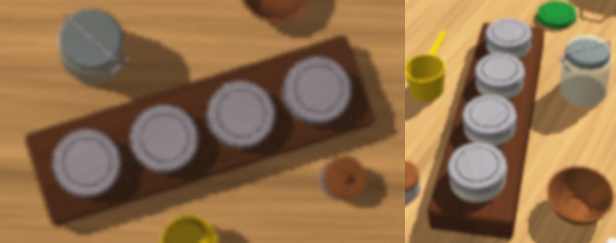

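The crop confirms four steel lids on the dark block, spaced 99.8 mm apart (100 mm expected), with block yaw about 0.338. The green disc and the yellow and brown ones lie off the block. I'll start with lid 4, which is nearest: align, close the fingers and move above its robot-side edge.

Emit:
play_rows:
  rows:
    - [0,0,0,0,0,0.062]
    - [0,0,0,0,0,0.062]
    - [0.02,-0.005,0,0,0,0]
    - [0.03,-0.0075,0,0,0,0]
    - [0.03,-0.0075,0,0,0,0]
    - [0.03,-0.0075,0,0,0,0]
    - [0.03,-0.0075,0,0,0,0]
    - [0.03,-0.0075,0,0,0,0]
    - [0.03,-0.0075,0,0,0,0]
    - [0.03,-0.0075,0,0,0,0]
    - [0.03,-0.0075,0,0,0,0]
    - [0.03,-0.0075,0,0,0,0]
    - [0.03,-0.0075,0,0,0,0]
    - [0.03,-0.0075,0,0,0,0]
    - [0.03,-0.0075,0,0,0,0]
    - [0.03,-0.0075,0,0,0,0]
    - [0,0,0,0,0,0]
    - [0,0,0,0,0,0]
  grip: 0
  newtons: 20

```text
time_s: 1.9
eef_pos: [0.5869, -0.2364, 0.2259]
ee_rot: [-3.096, -0.532, 0.002]
ft_force: [-0.7, 0.2, -0.1]
width: 0.0005
finger_force: 0.0
```

```bash
cat >> h.py <<'E'
from scipy.spatial.transform import Rotation as Ro
L={1:(.5216,.0604),2:(.5548,-.0338),3:(.588,-.1282),4:(.621,-.2223)}
bx=np.array([np.cos(.338),np.sin(.338)])
def to(P,z):
    s=state();R=Ro.from_rotvec(s["ee_rot"]).as_matrix()
    t=np.array([*P,z]);return R.T@(t-s["eef_pos"])
def rep():
    s=state();R=Ro.from_rotvec(s["ee_rot"]).as_matrix()
    print("t",round(s["time_s"],2),"p",np.round(s["eef_pos"],4),"F",np.round(s["ft_force"],2),"w",round(s["width"],4),"xyaw",round(np.arctan2(R[1,0],R[0,0]),4),"zax",np.round(R[:,2],4),"q6",round(s["qpos"][5],2))
E
python3 - <<'E'
from h import *
rep()
for i in L: print(i,np.round(proj("scene",[*L[i],.077]),1),np.round(to(np.array(L[i])-.03*bx,.095),4))
w=read_camera("wrist");cv2.imwrite("pics/w1.png",w[:,:,::-1]);rep()
E
```

```text
t 1.9 p [ 0.5869 -0.2364  0.2259] F [-0.74  0.2  -0.15] w 0.0005 xyaw 0.3402 zax [-1.6e-03  3.0e-04 -1.0e+00] q6 0.73
1 [264.4 179.4] [ 0.0077 -0.3015  0.1311]
2 [259.  202.4] [ 0.0075 -0.2017  0.1311]
3 [252.5 229.3] [ 0.0073 -0.1016  0.131 ]
4 [245.  261.1] [ 0.0071 -0.0019  0.1309]
t 1.95 p [ 0.5864 -0.237   0.2262] F [-0.23 -0.4  -0.18] w 0.0003 xyaw 0.339 zax [-1.4e-03  1.0e-04 -1.0e+00] q6 0.73
```

View pics/w1.png

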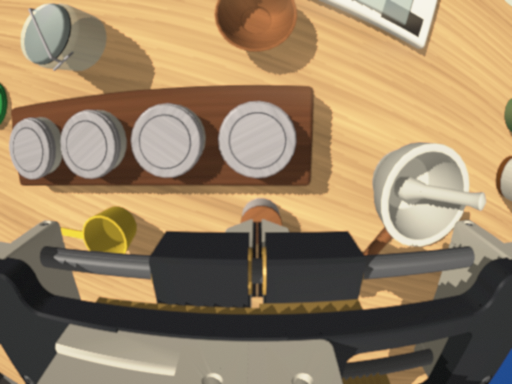

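The wrist view shows lid 4 at about (258,139), with lids 3, 2 and 1 at (168,140), (93,144) and (35,147). The closed fingertips are at about (257,270). My lid positions also project to the right places in the scene image. Descending over lid 4's near edge now.

Emit:
play_rows:
  rows:
    - [0.007,-0.002,0.02,0,0,0]
    - [0,0,0.03,0,0,0]
    - [0,0,0.03,0,0,0]
    - [0,0,0.03,0,0,0]
    - [0,0,0.02,0,0,0]
    - [0,0,0,0,0,0]
    - [0,0,0,0,0,0]

```text
time_s: 2.65
eef_pos: [0.5926, -0.2336, 0.0974]
ee_rot: [3.097, 0.528, 0.0]
ft_force: [-0.1, -0.1, 0.3]
width: 0.0004
finger_force: 0.0
```

```bash
cat >> h.py <<'E'
def fish(uv,z):
    c=calibration("wrist");V=np.array(c["view"]);K=np.array(c["intrinsics"])
    d=(np.array(uv)-K[:2,2])/K[0,0];r=np.hypot(*d)
    v=np.array([*(d/r*np.sin(r)),np.cos(r)]);R=V[:3,:3];o=-R.T@V[:3,3];d=R.T@v
    return o+d*(z-o[2])/d[2]
E
python3 - <<'E'
from h import *
rep()
w=read_camera("wrist");rep()
h=cv2.cvtColor(w,cv2.COLOR_RGB2HSV);print(np.round(calibration("wrist")["intrinsics"],1).tolist())
s=state();print(np.round(to(np.array(L[4])-.03*bx,.08),4))
cv2.imwrite("pics/w2.png",w[:,:,::-1])
E
```

```text
t 2.65 p [ 0.5926 -0.2336  0.0974] F [-0.06 -0.09  0.28] w 0.0004 xyaw 0.3376 zax [ 1.e-04 -3.e-04 -1.e+00] q6 0.74
t 2.7 p [ 0.5932 -0.2336  0.0982] F [-0.84  0.39  0.53] w 0.0004 xyaw 0.3378 zax [ 0.0018 -0.0012 -1.    ] q6 0.74
[[297.3, 0.0, 256.7], [0.0, 297.3, 186.9], [0.0, 0.0, 1.0]]
[-0.0001 -0.0015  0.0182]
```

View pics/w2.png

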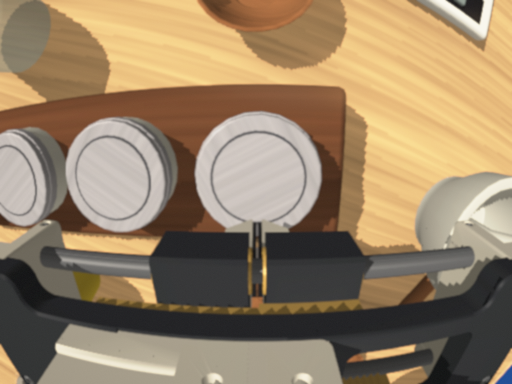

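The wrist view shows the tip over the lower edge of lid 4, whose centre is at about (258,172). Now pressing down in small steps.

Emit:
play_rows:
  rows:
    - [0,-0.001,0.009,0,0,0]
    - [0,0,0.008,0,0,0]
    - [0,0,0.001,0,0,0]
    - [0,0,0,0,0,0]

```text
time_s: 3.1
eef_pos: [0.5925, -0.2316, 0.0785]
ee_rot: [-3.096, -0.53, 0.001]
ft_force: [-0.3, -0.4, 0.8]
width: 0.0005
finger_force: 0.0
```

Emit:
play_rows:
  rows:
    - [0,0,0.001,0,0,0]
    - [0,0,0,0,0,0]

```text
time_s: 3.3
eef_pos: [0.5928, -0.2317, 0.0782]
ee_rot: [3.096, 0.53, 0.001]
ft_force: [-0.9, 0.5, 2.4]
width: 0.0003
finger_force: 1.3
```

Emit:
play_rows:
  rows:
    - [0,0,0.001,0,0,0]
    - [0,0,0,0,0,0]

```text
time_s: 3.5
eef_pos: [0.5928, -0.2317, 0.0781]
ee_rot: [3.096, 0.53, 0.001]
ft_force: [-3.1, 1.5, 8.7]
width: 0.0004
finger_force: 4.3
```

Emit:
play_rows:
  rows:
    - [0,0,0.001,0,0,0]
    - [0,0,0,0,0,0]

```text
time_s: 3.7
eef_pos: [0.5929, -0.2317, 0.0781]
ee_rot: [3.095, 0.53, 0.002]
ft_force: [-5.6, 2.5, 14.5]
width: 0.0005
finger_force: 7.1
```

Lid 4 doesn't move: z stays at 0.0781 while the force climbs to 14.5 N, about 6 N per mm commanded. It is seated, so on to lid 3.

Emit:
play_rows:
  rows:
    - [0,0,-0.01,0,0,0]
    - [0,0,-0.012,0,0,0]
    - [0,-0.02,0,0,0,0]
    - [0,-0.03,0,0,0,0]
    - [0,-0.03,0,0,0,0]
    - [0,-0.02,0,0,0,0]
    - [0,0,0,0,0,0]
    - [0,0,0,0,0,0]

```text
time_s: 4.5
eef_pos: [0.5601, -0.1377, 0.0984]
ee_rot: [3.095, 0.531, 0.002]
ft_force: [0.7, -1.1, -0.7]
width: 0.0004
finger_force: 0.0
```

Run:
```python
from h import *
rep();print(np.round(to(np.array(L[3])-.03*bx,.08),4))
```

```text
t 4.5 p [ 0.5601 -0.1377  0.0984] F [ 0.74 -1.08 -0.7 ] w 0.0004 xyaw 0.3396 zax [ 1.4e-03 -9.0e-04 -1.0e+00] q6 0.86
[-0.0005  0.0003  0.0184]
```

Emit:
play_rows:
  rows:
    - [0,0,0.009,0,0,0]
    - [0,0,0.008,0,0,0]
    - [0,0,0.001,0,0,0]
    - [0,0,0,0,0,0]

```text
time_s: 4.9
eef_pos: [0.5591, -0.1377, 0.0789]
ee_rot: [-3.096, -0.528, 0.002]
ft_force: [0.2, -0.9, 0.4]
width: 0.0006
finger_force: 0.0
```

Emit:
play_rows:
  rows:
    - [0,0,0.001,0,0,0]
    - [0,0,0,0,0,0]

```text
time_s: 5.1
eef_pos: [0.5595, -0.1375, 0.0787]
ee_rot: [3.096, 0.529, 0.0]
ft_force: [-0.3, 0.7, -0.0]
width: 0.0004
finger_force: 0.0
```

Emit:
play_rows:
  rows:
    - [0,0,0.001,0,0,0]
    - [0,0,0,0,0,0]

```text
time_s: 5.3
eef_pos: [0.5594, -0.1374, 0.0778]
ee_rot: [3.096, 0.53, 0.0]
ft_force: [0.3, 0.1, -0.7]
width: 0.0005
finger_force: 0.0
```

Emit:
play_rows:
  rows:
    - [0,0,0.001,0,0,0]
    - [0,0,0,0,0,0]

```text
time_s: 5.5
eef_pos: [0.5594, -0.1373, 0.0766]
ee_rot: [3.097, 0.53, -0.0]
ft_force: [0.6, -1.1, -0.2]
width: 0.0005
finger_force: 0.0
```

No contact yet, so this lid may simply be lower. Continuing in single steps.

Emit:
play_rows:
  rows:
    - [0,0,0.001,0,0,0]
    - [0,0,0,0,0,0]

```text
time_s: 5.7
eef_pos: [0.5591, -0.1375, 0.0759]
ee_rot: [3.097, 0.53, -0.001]
ft_force: [-2.2, -0.3, 4.3]
width: 0.0005
finger_force: 2.0
```

Emit:
play_rows:
  rows:
    - [0,0,0.001,0,0,0]
    - [0,0,0,0,0,0]

```text
time_s: 5.9
eef_pos: [0.5587, -0.1376, 0.0751]
ee_rot: [3.096, 0.53, -0.002]
ft_force: [-4.6, -0.5, 6.2]
width: 0.0004
finger_force: 3.4
```

Emit:
play_rows:
  rows:
    - [0,0,0.001,0,0,0]
    - [0,0,0,0,0,0]

```text
time_s: 6.1
eef_pos: [0.5586, -0.1376, 0.0741]
ee_rot: [3.097, 0.53, -0.002]
ft_force: [-5.4, -1.2, 6.4]
width: 0.0005
finger_force: 3.7
```

Lid 3 gives way: at a steady 6 N or so the tip keeps sinking, from 0.0759 to 0.0741. I'll confirm the tilt in a picture before lifting.

Run:
```python
from h import *
rep()
a=read_camera("scene");w=read_camera("wrist");rep()
b=cv2.imread("pics/scene0.png")[:,:,::-1]
f=lambda i:cv2.resize(i[200:270,215:290],(300,280),interpolation=cv2.INTER_CUBIC)
o=np.hstack([f(b),f(a),cv2.resize(w[60:270,100:400],(200,280))[:, :200]])
cv2.imwrite("pics/rock3.png",o[:,:,::-1])
```

```text
t 6.1 p [ 0.5586 -0.1376  0.0741] F [-5.4  -1.23  6.4 ] w 0.0005 xyaw 0.3389 zax [-1.5e-03 -4.0e-04 -1.0e+00] q6 0.86
t 6.2 p [ 0.5587 -0.1376  0.0742] F [-6.   -0.67  7.05] w 0.0006 xyaw 0.3389 zax [-1.3e-03 -4.0e-04 -1.0e+00] q6 0.86
```

View pics/rock3.png

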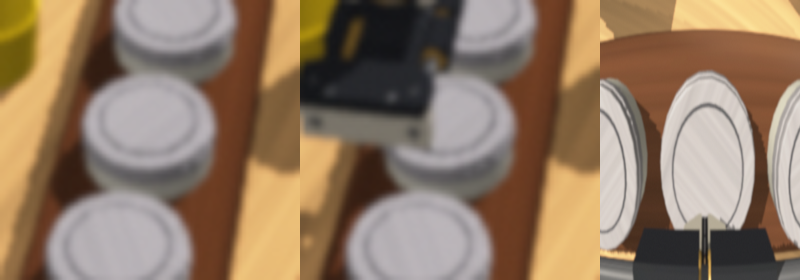

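The tilt isn't obvious at this scale. I'll lift 5 mm and compare numerically, pressed against released.

Run:
```python
from h import *
for n in("scene","top","wrist"): np.save(f"pics/p_{n}.npy",read_camera(n))
rep()
```

```text
t 6.35 p [ 0.5587 -0.1376  0.0742] F [-5.93 -0.83  7.  ] w 0.0005 xyaw 0.3389 zax [-1.2e-03 -4.0e-04 -1.0e+00] q6 0.86
```

Emit:
play_rows:
  rows:
    - [0,0,-0.005,0,0,0]
    - [0,0,0,0,0,0]
    - [0,0,0,0,0,0]

```text
time_s: 6.65
eef_pos: [0.5598, -0.1374, 0.0788]
ee_rot: [3.096, 0.53, 0.001]
ft_force: [-0.1, -0.3, -0.1]
width: 0.0005
finger_force: 0.0
```

Run:
```python
from h import *
rep()
out=[]
for n,box in(("scene",(232,205,290,260)),("wrist",(100,40,420,240))):
    a=np.load(f"pics/p_{n}.npy");b=read_camera(n)
    x0,y0,x1,y1=box;A=a[y0:y1,x0:x1];B=b[y0:y1,x0:x1]
    D=cv2.absdiff(A,B)*3
    out.append(np.hstack([cv2.resize(q,(260,280),interpolation=cv2.INTER_CUBIC) for q in (A,B,D)]))
cv2.imwrite("pics/diff3.png",np.vstack(out)[:,:,::-1])
```

```text
t 6.65 p [ 0.5598 -0.1374  0.0788] F [-0.08 -0.26 -0.14] w 0.0005 xyaw 0.3388 zax [ 8.e-04 -2.e-04 -1.e+00] q6 0.86
```

View pics/diff3.png

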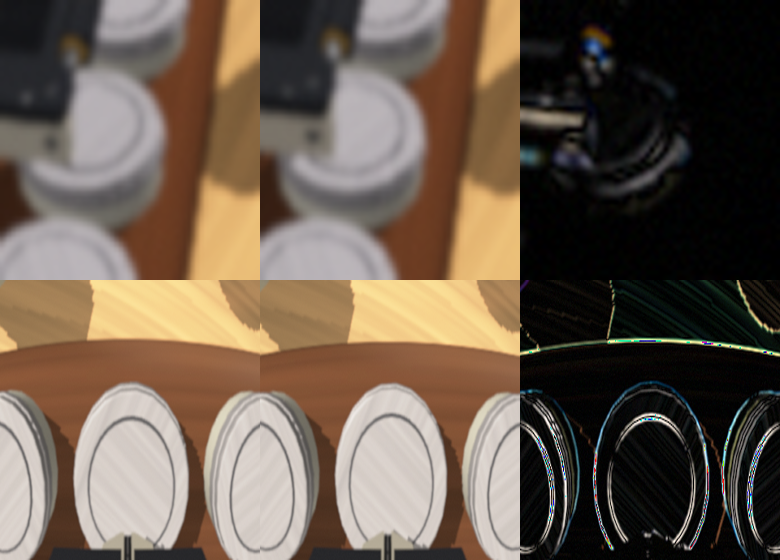

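Released against pressed, only lid 3's edges moved in the scene view; the neighbouring lids are black in the difference. So lid 3 is the rocker, and it fell back level. Lifting, then checking its centre with the wrist camera.

Emit:
play_rows:
  rows:
    - [0,0,-0.02,0,0,0]
    - [0,0,-0.02,0,0,0]
    - [0,0,0,0,0,0]
    - [0,0,0,0,0,0]

```text
time_s: 7.15
eef_pos: [0.5594, -0.1373, 0.1185]
ee_rot: [3.096, 0.53, 0.0]
ft_force: [-0.1, -1.0, -0.5]
width: 0.0004
finger_force: 0.0
```

Run:
```python
from h import *
from scipy.optimize import least_squares
rep()
w=read_camera("wrist")
h=cv2.cvtColor(w,cv2.COLOR_RGB2HSV);m=((h[...,1]<45)&(h[...,2]>150)).astype(np.uint8)
m=cv2.morphologyEx(m,cv2.MORPH_OPEN,np.ones((3,3),np.uint8))
m[228:]=0
N,l,st,ce=cv2.connectedComponentsWithStats(m)
for i in range(1,N):
    if st[i,4]<3000: continue
    c=max(cv2.findContours((l==i).astype(np.uint8),cv2.RETR_EXTERNAL,cv2.CHAIN_APPROX_NONE)[0],key=len)[:,0,:]
    c=c[(c[:,1]<200)&(c[:,0]>3)]
    P=np.array([fish(q,.076)[:2] for q in c])
    r=least_squares(lambda v:np.hypot(*(P-v[:2]).T)-v[2],[*P.mean(0),.04],loss="soft_l1",f_scale=.001)
    print(st[i].tolist(),np.round(r.x,4),round(float(np.sqrt(2*r.cost/len(P))),4))
print(np.round(to(L[3],.095),4))
```

```text
t 7.15 p [ 0.5594 -0.1373  0.1185] F [-0.11 -0.97 -0.53] w 0.0004 xyaw 0.3389 zax [ 3.e-04 -2.e-04 -1.e+00] q6 0.86
[204, 111, 113, 117, 9702] [ 0.589  -0.1286  0.0389] 0.0003
[81, 116, 94, 106, 7414] [ 0.5547 -0.0348  0.0392] 0.0006
[335, 117, 103, 105, 8214] [ 0.6189 -0.2198  0.0425] 0.0014
[2, 127, 61, 90, 3997] [0.522  0.059  0.0386] 0.0007
[0.0304 0.0012 0.0229]
```

The wrist camera gives lid 3's centre as (0.589, -0.1286) with radius 38.9 mm, which agrees with the top view to 1 mm. Moving over its middle.

Emit:
play_rows:
  rows:
    - [0.016,0.001,0,0,0,0]
    - [0.015,0.0005,0,0,0,0]
    - [0,0,0.02,0,0,0]
    - [0,0,0.016,0,0,0]
    - [0,0,0.003,0,0,0]
    - [0,0,0,0,0,0]
    - [0,0,0,0,0,0]

```text
time_s: 7.9
eef_pos: [0.5894, -0.1286, 0.08]
ee_rot: [3.096, 0.529, 0.001]
ft_force: [-0.2, -0.1, -0.4]
width: 0.0004
finger_force: 0.0
```

Run:
```python
from h import *
rep();print(np.round(to((.589,-.1286),.076),4))
```

```text
t 7.9 p [ 0.5894 -0.1286  0.08  ] F [-0.23 -0.11 -0.42] w 0.0004 xyaw 0.3387 zax [ 5.e-04 -2.e-04 -1.e+00] q6 0.89
[-0.0003 -0.0002  0.004 ]
```

Emit:
play_rows:
  rows:
    - [0,0,0.002,0,0,0]
    - [0,0,0.002,0,0,0]
    - [0,0,0.001,0,0,0]
    - [0,0,0,0,0,0]

```text
time_s: 8.3
eef_pos: [0.5893, -0.1286, 0.0753]
ee_rot: [3.096, 0.529, 0.001]
ft_force: [-1.0, -0.2, 3.0]
width: 0.0004
finger_force: 1.8
```

Emit:
play_rows:
  rows:
    - [0,0,0.001,0,0,0]
    - [0,0,0,0,0,0]

```text
time_s: 8.5
eef_pos: [0.5894, -0.1286, 0.0746]
ee_rot: [3.096, 0.53, 0.001]
ft_force: [-0.1, 0.7, 5.5]
width: 0.0007
finger_force: 2.9
```

Emit:
play_rows:
  rows:
    - [0,0,0.001,0,0,0]
    - [0,0,0,0,0,0]

```text
time_s: 8.7
eef_pos: [0.5894, -0.1286, 0.0737]
ee_rot: [3.096, 0.53, 0.001]
ft_force: [-2.3, 0.3, 6.6]
width: 0.0007
finger_force: 3.1
```

Emit:
play_rows:
  rows:
    - [0,0,0.001,0,0,0]
    - [0,0,0,0,0,0]

```text
time_s: 8.9
eef_pos: [0.5894, -0.1286, 0.0727]
ee_rot: [3.096, 0.53, 0.001]
ft_force: [-2.4, 0.0, 6.3]
width: 0.0002
finger_force: 3.2
```

Emit:
play_rows:
  rows:
    - [0,0,0.001,0,0,0]
    - [0,0,0,0,0,0]

```text
time_s: 9.1
eef_pos: [0.5894, -0.1286, 0.0717]
ee_rot: [3.096, 0.53, 0.001]
ft_force: [-1.3, 1.1, 6.0]
width: 0.0003
finger_force: 3.4
```

It is sinking steadily at about 6 N. I need to check that it goes down level.

Run:
```python
from h import *
a=read_camera("scene");w=read_camera("wrist");rep()
b=cv2.imread("pics/scene0.png")[:,:,::-1]
f=lambda i:cv2.resize(i[200:260,220:285],(260,280),interpolation=cv2.INTER_CUBIC)
o=np.hstack([f(b),f(a),cv2.resize(w[80:270,170:350],(270,280))])
cv2.imwrite("pics/mid3.png",o[:,:,::-1])
```

```text
t 9.2 p [ 0.5894 -0.1286  0.0717] F [-1.85  0.76  5.97] w 0.0004 xyaw 0.3388 zax [ 1.e-03 -5.e-04 -1.e+00] q6 0.89
```

View pics/mid3.png

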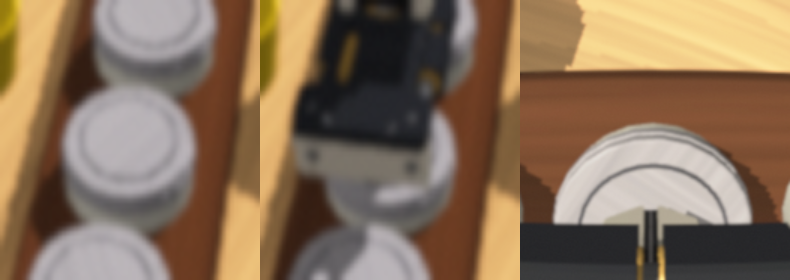

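The lid looks level in both views. Continuing until it stiffens on its rim.

Emit:
play_rows:
  rows:
    - [0,0,0.001,0,0,0]
    - [0,0,0,0,0,0]

```text
time_s: 9.4
eef_pos: [0.5894, -0.1286, 0.0716]
ee_rot: [3.096, 0.53, 0.002]
ft_force: [-4.2, 0.9, 13.5]
width: -0.0
finger_force: 6.6
```

Emit:
play_rows:
  rows:
    - [0,0,0.001,0,0,0]
    - [0,0,0,0,0,0]

```text
time_s: 9.6
eef_pos: [0.5894, -0.1286, 0.0716]
ee_rot: [3.095, 0.53, 0.003]
ft_force: [-6.9, 2.0, 19.9]
width: 0.0008
finger_force: 9.7
```

Emit:
play_rows:
  rows:
    - [0,0,0.0005,0,0,0]
    - [0,0,0,0,0,0]
    - [0,0,0,0,0,0]
    - [0,0,0,0,0,0]
    - [0,0,0,0,0,0]

```text
time_s: 10.1
eef_pos: [0.5894, -0.1286, 0.0716]
ee_rot: [3.095, 0.53, 0.003]
ft_force: [-7.7, 2.3, 23.6]
width: 0.0005
finger_force: 11.3
```

Run:
```python
from h import *
rep()
o=np.hstack([cv2.resize(read_camera("scene")[160:300,190:320],(390,420),interpolation=cv2.INTER_CUBIC),cv2.resize(read_camera("wrist")[60:270,60:460],(400,420))]);rep()
cv2.imwrite("pics/end.png",o[:,:,::-1])
```

```text
t 10.1 p [ 0.5894 -0.1286  0.0716] F [-7.74  2.3  23.64] w 0.0005 xyaw 0.339 zax [ 0.0021 -0.0011 -1.    ] q6 0.89
t 10.2 p [ 0.5894 -0.1286  0.0716] F [-8.46  1.83 22.15] w 0.0003 xyaw 0.339 zax [ 0.0021 -0.001  -1.    ] q6 0.89
```

View pics/end.png

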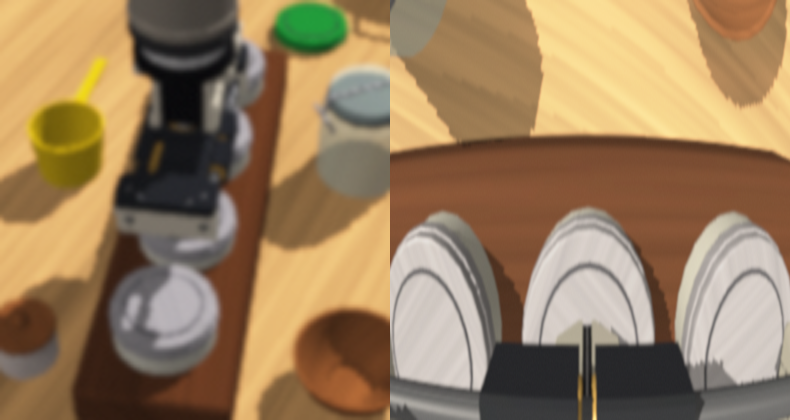

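Lid 3 lies level and lower than its neighbours, with less white pot showing under it. Nothing else in view has moved. The tip holds it at its middle with about 23 N, and z is steady at 0.0716 (origin about 63.6 mm, within the 63–65 expected).

```bash
python3 -c "
from bench import sign_off
print(sign_off())"
```

```text
the job is handed in; nothing more can be done
None
```

Lid 3 was the one that rocked; I pressed it down at its middle until it sat home and level, and handed in with the closed fingertips still holding it there at about 23 N (lid 4 tested firm; lids 1 and 2 were not pressed, as the rocker was already found).

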